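# Wedge up a control unit so that its front feet come free

### The job

Lift the yellow wedge by its bow handle up off the twin hook, lay it flat on the steel plate and push it nose first under the middle of the front edge of the black control unit, until both front feet just come clear of the plate, by about 2 to 7 mm and never over 10 mm, while the rear feet stay standing at the stop strip. Finish still gripping the wedge in its place, so that I can screw the freed feet in or out. Only the wedge may touch the unit; leave the green bin, the red box and the screwdriver where they are.

Things in the scene. Friction and masses are not known exactly. Their poses are not given: they have to be found in the camera images.
- wedge: Yellow plastic wedge, steel cap at its heel, black bow handle on top; 0.30 kg, 40 mm wide. Origin: on the flat underside, below the middle of the handle; x to the nose, z up. From x = -56 to +48 mm it is 26 mm high; then the ramp falls evenly (0.27 mm per mm) to 3 mm at the nose, x = +133 mm. It hangs level by its handle across both hooks of the stand, its x along the stand's +y.
- wedge_handle (a point): Middle of the handle's bar (z = 73 mm above the wedge's underside), within 10 mm of the centre of mass in x. The bar is 14 x 14 mm, 96 mm long along the wedge's x; below it 40 mm are open, over 76 mm between its two posts. Grip it across its middle from above, fingers closing along the wedge's y.
- wedge_nose (a point): Middle of the nose's lower edge, x = +133 mm in the wedge; axes as the wedge.
- stand: Blue fixed tool stand: foot 150 (x) x 90 (y) x 12 mm, origin under its centre. Post 20 mm square at x = +62 mm, 190 mm high, with a cross bar, front face at x = +51 mm. From it two steel hooks 7 mm thick run toward -x at y = -26 and +26 mm, top at z = 163.5 mm, to x = -40 mm, with upturned ends (to x = -52 mm, 173.5 mm high).
- hook (a point): Middle between the two hooks, on the level of their top (z = 163.5 mm), about where the handle's underside rests at the start (x = -10 mm in the stand). To free the wedge, lift it 15 to 30 mm (then its body is still below the hooks), and draw it 75 mm off toward the stand's -x.
- plate: Fixed steel plate on the bench, 350 (x) x 240 (y) x 12 mm, origin under its centre. A stop strip 20 mm wide, 10 mm high runs across it along y, front face at x = +135.5 mm. The unit stands before the strip, its front toward the plate's -x. On the bare part, x = -175 to +10 mm, the wedge is laid and pushed toward +x.
- plate_top (a point): Centre of the plate's top face, 12 mm above the bench; axes as the plate.
- housing: Black control unit, loose, 0.64 to 0.96 kg: box 130 (x) x 190 (y) x 65 mm, underside 14 mm above the plate on four levelling feet (pads 24 mm across, 7 mm high, on 8 mm studs). Grey front panel with display and dials on its -x side. Origin: under the centre, level with the feet's undersides. The rear feet stand within 1 mm of the stop strip, which keeps the unit from sliding away.
- front_edge (a point): Middle of the front lower edge of the box, x = -65 mm, z = 14 mm in the unit. 126 mm are free between the front feet. The unit rests by its weight only: lifted here, it tips about the rear feet's back edge, 125 mm behind, and the front feet rise about 0.86 times as much as this edge.
- foot_fl (a point): Front left foot (x = -48, y = +75 mm in the unit): centre of its underside. On the plate its height over plate_top is 0.
- foot_fr (a point): Front right foot (x = -48, y = -75 mm): centre of its underside.
- foot_rl (a point): Rear left foot (x = +48, y = +75 mm): centre of its underside.
- foot_rr (a point): Rear right foot (x = +48, y = -75 mm): centre of its underside.
- bin: Bystander: open green plastic bin with spare feet, 110 x 140 x 55 mm, origin under its centre.
- carton: Bystander: open red box, 110 x 150 x 70 mm, origin under its centre.
- driver: Bystander: screwdriver with yellow handle, 200 mm long, lying along its x.
Mind the look-alikes: they are no part of the job. Leave any purple look-alike of the housing alone. What is shaped like the wedge but orange is not meant.

How it is judged:
On the way, in this order (a step that is already met when the one before it is completed fails the run):
1. the wedge is off the hooks and up in the gripper (distance between wedge_handle and hook above 0.06 m and height (world z) of wedge above 0.03 m and contact force between the fingers and wedge above 1 N), for 0.1 s.
2. the nose of the wedge is under the unit's front edge, between the front feet, which still stand on the plate (x of wedge_nose in the frame of housing between -0.063 and 0.05 m and y of wedge_nose in the frame of housing between -0.06 and 0.06 m and z of wedge_nose in the frame of plate_top below 0.01 m and z of each of foot_fl, foot_fr in the frame of plate_top below 0.0012 m), for 0.05 s.
At the end, for the whole second after the job is handed in: Front feet 1.5 to 8 mm above the plate, rear feet under 2.5 mm, at the strip (8 mm); wedge flat (3 mm, 4 deg), nose under the unit within 40 mm of its middle, bearing on it (0.5 N), gripped (2 N); robot off the unit, which moved under 12 mm; both at rest; bystanders moved under 20 mm (z of foot_fl in the frame of plate_top between 0.0015 and 0.008 m and z of foot_fr in the frame of plate_top between 0.0015 and 0.008 m and z of each of foot_rl, foot_rr in the frame of plate_top below 0.0025 m and x of each of foot_rl, foot_rr in the frame of plate_top above 0.115 m and x of wedge_nose in the frame of housing between -0.04 and 0.05 m and y of wedge_nose in the frame of housing between -0.04 and 0.04 m and z of wedge in the frame of plate_top between -0.003 and 0.003 m and angle between wedge's own z axis and vertical below 0.07 rad and contact force between the fingers and wedge above 2 N and contact force between wedge and housing above 0.5 N and contact force between each of the arm, the fingers and housing below 0.2 N and distance of housing from where it was at the start of the episode below 0.012 m and linear speed of each of housing, wedge below 0.01 m/s and distance of each of bin, carton, driver from where it was at the start of the episode below 0.02 m); the arm keeps its last pose, push and grip.
It fails at once if a front foot raised more than 10 mm above the plate (z of any of foot_fl, foot_fr in the frame of plate_top above 0.01 m).
It fails at once if the robot touches the unit (contact force between any of the arm, the fingers and housing above 1 N).
It fails at once if the bin, the red box or the screwdriver is moved 20 mm or more (distance of any of bin, carton, driver from where it was at the start of the episode above 0.02 m).
It also fails if it takes over 50 s, if anything falls off the work surface, if the arm or the gripper's body presses on something with over 40 N, if the wrist force passes 120 N, or if a joint passes its speed limit or range.

### The arm

A 7-joint arm with a two-finger parallel gripper is mounted at the origin on the work surface. World frame = base frame: x ahead of the robot, y to its left, z up, the work surface at z = 0. Lengths are in m, angles in rad, forces in N, time in s.
With the tool pointing down it reaches from about 0.425 to 0.875 m from the base axis. Payload 4.7 kg.
Tool frame: the origin (TCP) lies at the very end of the fingers, on their centre line; the grasp point (between the pads) lies 19 mm behind it (grip_point_offset is the distance from the TCP to the grasp point, in m); x points along the fingers, z is the direction in which the jaws open and shut, and the axes are right-handed (so a half turn about x gives the same grasp; the last joint's range is limited). The gripper opens to 87 mm and grips with 3 to 60 N. Pads are 19 mm wide; open, the fingers measure 117 mm over their backs; the gripper's body (75 mm by 190 mm) begins 51 mm behind the grasp point.
Start: joints at [-1.179, 0.321, -0.07, 1.45, 0.023, 1.371, -0.057], TCP at [0.24, 0.604, 0.223] pointing down, gripper open.
Joint ranges: [-2.86, 2.86], [-0.3, 2.09], [-1.38, 1.24], [0.06, 2.45], [-1.56, 4.7], [0.09, 2.05], [-2.69, 2.69]. Speed limits (rad/s): [2.57, 2.57, 3.14, 3.14, 3.14, 3.14, 3.14].

### API

Orientations are given as a rotation vector (axis times angle).
In Python, from bench import get_state, get_image, calibration, close_job, grip_point_offset gives the robot as it stands.
- The arm moves only by the tool play_rows, never from a script. Its argument "targets" is a list of rows, each an object with "claw": the closure, from 0 (fully open) to 1 (shut); "linear": the shift along the tool's x, y, z as a fraction of full scale, a list of three; "rotation": the turn, a rotation vector about the tool's x, y, z as a fraction of full scale, a list of three. In form: [{"claw": claw, "linear": [x, y, z], "rotation": [wx, wy, wz]}, ...]. A call has 1 to 10 rows; each row shifts and turns the pose as measured when the row begins, along the tool's axes as they then stand; what a row does not reach is not made up. Full scale, the value 1, is 2.5 cm for a shift and 90 degrees for a turn. A row lasts 1/12 s, in which the tool goes at most 41.7 mm and 7.16 degrees, less where a joint would pass 70% of its speed; a pose out of reach is approached as far as the arm can. A call with a number of a shift or a turn outside -1 to 1 is refused whole. A call with a gripper value outside its range is refused whole. The fingers move at their own pace and stop on an object; "newtons" is the grip in N (left out, the last holds). Time passes only in rows, so rows that do not move let the fingers close. It gives the time, the measured TCP pose, the force and the opening at its end, in the units of the state.
- get_state(): the state, without advancing time (a new reading comes with each control period).
- get_image(name): name is "scene" or "top" or "wrist"; returns the picture (420x560x3 uint8, blue, green, red); there is no depth.
- calibration(name): a dict with "fx", "fy", "cx", "cy" (pixels), "rvec" (rotation vector, rad) and "tvec" (3), from world to camera coordinates, as OpenCV has them; the wrist camera has in their place "hand_eye" (4x4, takes a point from camera to tool coordinates, whose origin is the TCP and whose axes are the tool frame's). Camera axes: x right, y down, z forward; pixel columns grow to the right and rows downward; lengths in m; the calibration is good to about 2 mm. The wrist camera is an equidistant fisheye: a pixel r from the principal point sees the ray r / f radians off the axis. A picture is of the moment at which its call begins: read the wrist's pose just before it. calibration takes no time and is no camera call.
- close_job(): hands the job in, once; it reports no verdict.
The state is a dict: "time": time; "joint_positions": joint angles; "qd": joint speeds; "joint_torque": joint torques, N m; "position": TCP position; "tool_rot": TCP orientation; "ft_force": force on the tool from outside, world axes, zero at the start; "torque": the same for the moment, N m; "grip_width": opening from 0.0 (shut) to 1.0 (fully open).
Only numpy, scipy, OpenCV 4.12 (cv2) and the standard library are available. Lean on these libraries where they do the work, as an engineer would, in place of code of your own. Each camera call takes 0.05 s, during which the arm holds its last target. There are 200 camera calls.

## Working session

There is one attempt and no reset: what is moved stays moved. The work goes in short steps, Python scripts to look and compute and a tool call to move; the robot and the scene stay as the last step left them, time stands still between calls to the robot, and variables do not carry over. Pictures are saved under pics/ and viewed, about 8 in all and at most 12, crops included, and the job is handed in when it is done.

Besides the shell and the picture viewer there is one more tool, called after ">>>" by a JSON object that holds its "name" and its "arguments". play_rows: Moves the arm, as the interface text tells. Shift numbers are shares of 2.5 cm and turn numbers shares of 90 degrees, none past 1 either way. Its arguments: {"type":"object","properties":{"targets":{"type":"array"},"newtons":{"type":"number"}},"required":["targets"]}

```bash
mkdir -p pics; cat > h.py <<'E'
import numpy as np, cv2
from bench import *
from scipy.spatial.transform import Rotation as R
def ray(name,u,v):
    c=calibration(name); Rm=R.from_rotvec(c['rvec']).as_matrix(); t=np.array(c['tvec'])
    d=Rm.T@np.array([(u-c['cx'])/c['fx'],(v-c['cy'])/c['fy'],1]); o=-Rm.T@t
    return o,d
def atz(name,u,v,z):
    o,d=ray(name,u,v); return o+d*(z-o[2])/d[2]
def proj(name,P):
    c=calibration(name); P=np.atleast_2d(P).astype(float)
    K=np.array([[c['fx'],0,c['cx']],[0,c['fy'],c['cy']],[0,0,1]])
    return cv2.projectPoints(P,np.array(c['rvec']),np.array(c['tvec']),K,None)[0][:,0]
E
python3 - <<'E'
from h import *
s=get_state(); print({k:np.round(v,3) for k,v in s.items()}); print(grip_point_offset)
for n in ('scene','top'):
    im=get_image(n); cv2.imwrite(f'pics/{n}0.png',im); cv2.imwrite(f'pics/{n}0b.png',cv2.resize(im,(800,600),interpolation=cv2.INTER_CUBIC)); o,d=ray(n,280,210);print(n,o,d,calibration(n))
print(calibration('wrist'))
E
```

```text
{'time': np.float64(0.0), 'joint_positions': array([-1.179,  0.322, -0.07 ,  1.452,  0.023,  1.371, -0.057]), 'qd': array([ 0.001, -0.   , -0.001,  0.   , -0.002,  0.001,  0.002]), 'joint_torque': array([ 0.0000e+00, -4.9130e+01, -4.0400e-01, -3.1252e+01, -6.4000e-02,
        4.4000e-02,  0.0000e+00]), 'position': array([0.24 , 0.604, 0.221]), 'tool_rot': array([-0.928,  1.366,  0.926]), 'ft_force': array([-0.267,  0.335, -0.319]), 'torque': array([-0.027, -0.044, -0.009]), 'grip_width': np.float64(1.001)}
0.0187
scene [ 1.55861701 -0.1691536   1.32908798] [-0.6559158   0.11473517 -0.74629392] {'fx': 543.255518811403, 'fy': 543.255518811403, 'cx': 289.49075876510045, 'cy': 206.6027335411471, 'rvec': array([ 1.92611284,  1.59824218, -0.60490299]), 'tvec': array([-0.13905342, -0.26918982,  2.03287377])}
top [0.15338301 0.05949275 1.78790034] [ 0.18942245 -0.02204208 -0.98173969] {'fx': 529.768854344045, 'fy': 529.768854344045, 'cx': 273.58997587678397, 'cy': 206.95031564044444, 'rvec': array([ 2.1224765 , -2.12285746,  0.21969392]), 'tvec': array([0.04196063, 0.49927465, 1.72412803])}
{'fx': 325.19226210127806, 'fy': 325.19226210127806, 'cx': 279.90602633154947, 'cy': 209.74956084655628, 'hand_eye': array([[ 3.44640921e-05, -3.04591046e-01,  9.52483225e-01,
        -1.61457007e-01],
       [-2.73095210e-04, -9.52483193e-01, -3.04591026e-01,
         8.52241753e-02],
       [ 9.99999962e-01, -2.49621153e-04, -1.16008824e-04,
         1.90119731e-04],
       [ 0.00000000e+00,  0.00000000e+00,  0.00000000e+00,
         1.00000000e+00]])}
```

View pics/scene0b.png

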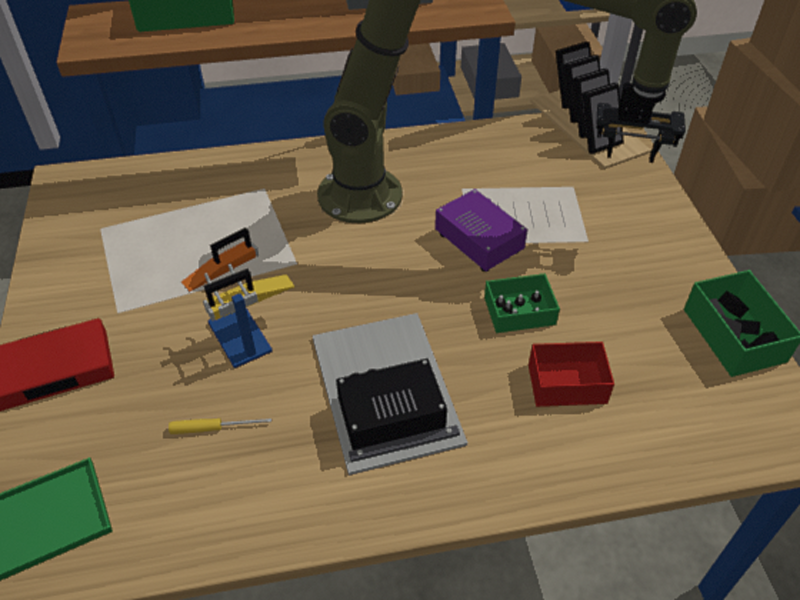

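View pics/top0b.png

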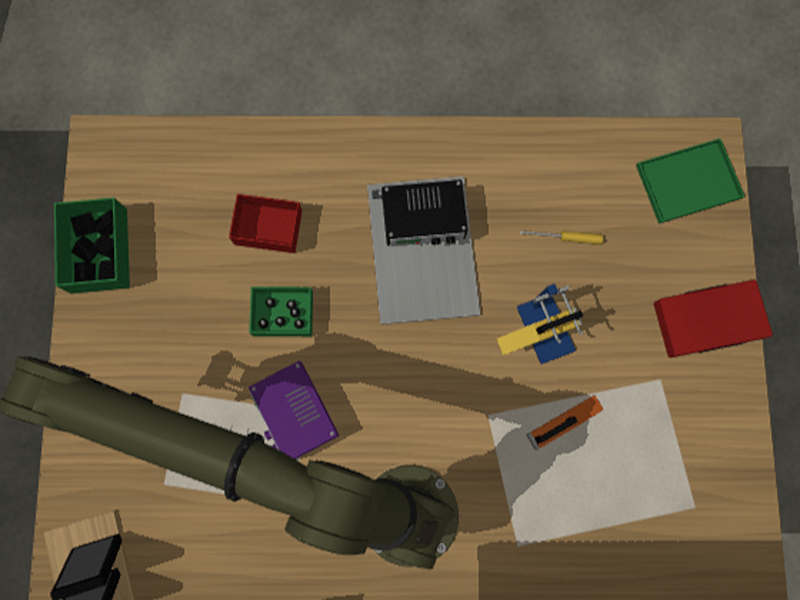

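```bash
python3 - <<'E'
import cv2,numpy as np
im=cv2.imread('pics/top0.png')
def crop(x,y,w,h,s):
    c=cv2.resize(im[y:y+h,x:x+w],None,fx=s,fy=s,interpolation=cv2.INTER_CUBIC)
    return c
a=crop(340,190,100,75,6); cv2.imwrite('pics/a.png',a)
b=crop(245,115,110,120,5); cv2.imwrite('pics/b.png',b)
out=np.zeros((600,800,3),np.uint8)
E
```

```text
(no output)
```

View pics/a.png

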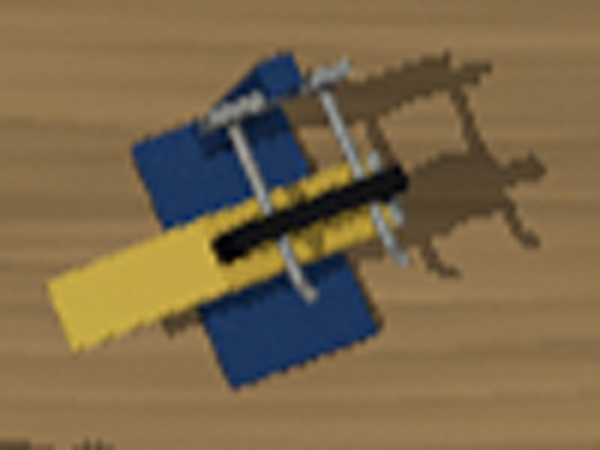

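View pics/b.png

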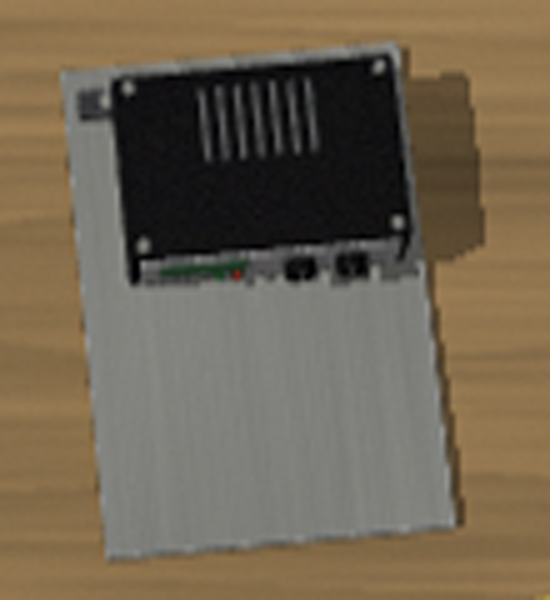

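```bash
cat > fit.py <<'E'
from h import *
from scipy.optimize import least_squares
def px(ox,oy,s,p): return np.array([[ox+(a+.5)/s-.5,oy+(b+.5)/s-.5] for a,b in p])
def fit(L,uv,x0,name='top'):
    L=np.array(L,float)
    f=lambda q:(proj(name,R.from_euler('z',q[2]).apply(L)+[q[0],q[1],0])-uv).ravel()
    r=least_squares(f,x0,loss='soft_l1'); print(np.round(r.x,4),'deg',round(np.degrees(r.x[2]),2),'res',np.round(r.fun,1)); return r.x
E
python3 - <<'E'
from fit import *
# plate
pl=fit([[.175,.12,.012],[.175,-.12,.012],[-.175,.12,.012],[-.175,-.12,.012]],px(245,115,5,[(62,72),(400,42),(107,557),(455,521)]),[.6,0,0])
un=fit([[.065,.095,.091],[.065,-.095,.091],[-.065,.095,.091],[-.065,-.095,.091]],px(245,115,5,[(110,80),(398,55),(131,257),(408,233)]),[.7,0,0])
print('unit in plate',R.from_euler('z',-pl[2]).apply([*(un[:2]-pl[:2]),0]))
st=fit([[.045*0+.075,.045,.012],[-.075,.045,.012],[-.075,-.045,.012]],px(340,190,6,[(132,148),(235,388),(380,325)]),[.5,-.4,.3])
h=fit([[.048,0,.1775],[-.048,0,.1775]],px(340,190,6,[(217,250),(403,180)]),[.5,-.4,1.8])
w=fit([[.133,.02,.1005],[.133,-.02,.1005]],px(340,190,6,[(48,285),(75,352)]),[.5,-.4,h[2]])
print('handle in stand',R.from_euler('z',-st[2]).apply([*(h[:2]-st[:2]),0]), 'dist',np.hypot(*h[:2]))
s=get_state(); print(R.from_rotvec(s['tool_rot']).as_matrix().round(3))
# scene check: project points
for P in ([*h[:2],.1775],[*un[:2],.091]): print(proj('scene',P)*800/560, )
E
```

```text
[ 0.6255 -0.0355  0.0931] deg 5.34 res [-0.2 -0.6 -0.1 -0.5 -0.1  0.2  0.5  0.9]
[ 0.6999 -0.0362  0.086 ] deg 4.93 res [ 0.4 -1.1 -1.  -0.6 -0.5  0.7  1.1  0.8]
unit in plate [ 0.07405478 -0.00762134  0.        ]
[ 0.431  -0.3265  0.386 ] deg 22.12 res [-0.7 -0.6  0.3  0.   0.3  0.5]
[ 0.4159 -0.3198  1.9357] deg 110.91 res [ 1.2 -0.4 -1.3  0.4]
[ 0.3208 -0.3182  1.0538] deg 60.38 res [ -0.7   6.6   0.7 -15.3]
handle in stand [-0.01139194  0.01186697  0.        ] dist 0.5246979178874126
[[-0.001 -0.929  0.369]
 [-0.002  0.369  0.929]
 [-1.    -0.    -0.002]]
[[230.78304481 274.62416231]]
[[391.73246024 391.09496187]]
```

```bash
python3 - <<'E'
import cv2,numpy as np
im=cv2.imread('pics/scene0.png')
a=cv2.resize(im[150:265,115:215],None,fx=5,fy=5,interpolation=cv2.INTER_CUBIC)
b=cv2.resize(im[220:335,215:330],None,fx=3.4,fy=3.4,interpolation=cv2.INTER_CUBIC)
o=np.zeros((600,800,3),np.uint8); o[:575,:400]=a[:,:400]; o[:391,405:796]=b
cv2.imwrite('pics/c.png',o)
E
```

```text
(no output)
```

View pics/c.png

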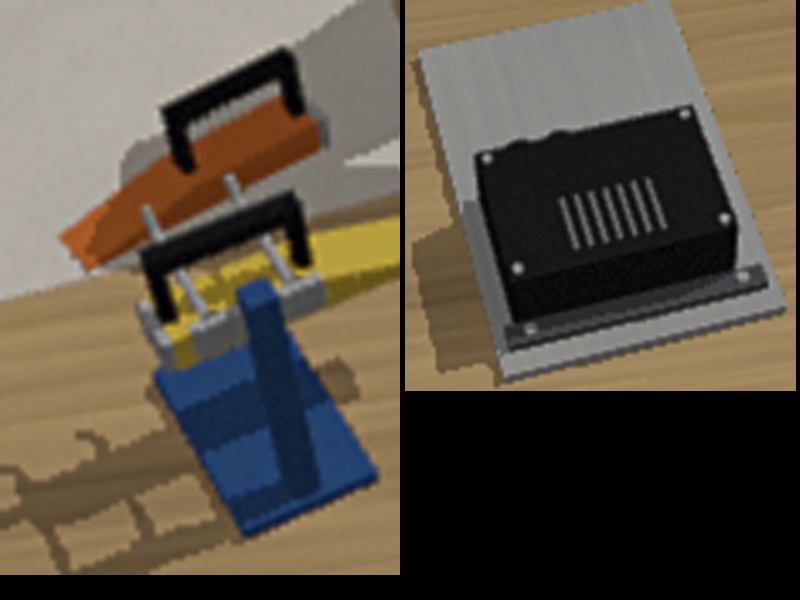

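```bash
cat > plan.py <<'E'
from h import *
import json
def Rot(yaw):  # tool x down, z at azimuth yaw (deg)
    a=np.radians(yaw); z=np.array([np.cos(a),np.sin(a),0]); x=np.array([0,0,-1.]); return np.c_[x,np.cross(z,x),z]
def rows(path,claw=0,p0=None,R0=None):
    """path: list of (pos,yaw deg); prints rows"""
    s=get_state()
    p=np.array(s['position']) if p0 is None else p0; Rc=R.from_rotvec(s['tool_rot']).as_matrix() if R0 is None else R0
    out=[]
    for q,y in path:
        q=np.array(q); Rn=Rot(y)
        l=Rc.T@(q-p)/.025; w=R.from_matrix(Rc.T@Rn).as_rotvec()/(np.pi/2)
        out.append({"claw":claw,"linear":(np.round(l,2)+0.).tolist(),"rotation":(np.round(w,3)+0.).tolist()}); p,Rc=q,Rn
    for i in range(0,len(out),10): print(json.dumps(out[i:i+10]))
def line(a,ya,b,yb,step=.024,n=None):
    a=np.array(a);b=np.array(b); n=n or int(np.ceil(max(np.linalg.norm(b-a)/step,abs(yb-ya)/7,1)))
    return [(a+(b-a)*i/n,ya+(yb-ya)*i/n) for i in range(1,n+1)]
E
python3 - <<'E'
from plan import *
N=40; P=[]
for i in range(1,N+1):
    t=i/N; az=np.radians(68.3+(-37.6-68.3)*t); r=.65+(.525-.65)*min(1,t*1.6); z=.221+.08*min(1,t*3)
    P.append(([r*np.cos(az),r*np.sin(az),z],68.3+(22-68.3)*t))
rows(P)
E
```

```text
[{"claw": 0, "linear": [-0.22, -1.21, -0.21], "rotation": [0.013, -0.001, 0.0]}, {"claw": 0, "linear": [-0.24, -1.18, -0.26], "rotation": [0.013, 0.0, 0.0]}, {"claw": 0, "linear": [-0.24, -1.16, -0.29], "rotation": [0.013, 0.0, 0.0]}, {"claw": 0, "linear": [-0.24, -1.14, -0.32], "rotation": [0.013, 0.0, 0.0]}, {"claw": 0, "linear": [-0.24, -1.12, -0.35], "rotation": [0.013, 0.0, 0.0]}, {"claw": 0, "linear": [-0.24, -1.11, -0.37], "rotation": [0.013, 0.0, 0.0]}, {"claw": 0, "linear": [-0.24, -1.09, -0.4], "rotation": [0.013, 0.0, 0.0]}, {"claw": 0, "linear": [-0.24, -1.07, -0.43], "rotation": [0.013, 0.0, 0.0]}, {"claw": 0, "linear": [-0.24, -1.05, -0.45], "rotation": [0.013, 0.0, 0.0]}, {"claw": 0, "linear": [-0.24, -1.03, -0.48], "rotation": [0.013, 0.0, 0.0]}]
[{"claw": 0, "linear": [-0.24, -1.0, -0.5], "rotation": [0.013, 0.0, 0.0]}, {"claw": 0, "linear": [-0.24, -0.98, -0.52], "rotation": [0.013, 0.0, 0.0]}, {"claw": 0, "linear": [-0.24, -0.96, -0.55], "rotation": [0.013, 0.0, 0.0]}, {"claw": 0, "linear": [-0.08, -0.94, -0.57], "rotation": [0.013, 0.0, 0.0]}, {"claw": 0, "linear"
[... 1228 characters left out ...]
tion": [0.013, 0.0, 0.0]}, {"claw": 0, "linear": [0.0, -0.66, -0.72], "rotation": [0.013, 0.0, 0.0]}, {"claw": 0, "linear": [0.0, -0.64, -0.73], "rotation": [0.013, 0.0, 0.0]}, {"claw": 0, "linear": [0.0, -0.62, -0.75], "rotation": [0.013, 0.0, 0.0]}, {"claw": 0, "linear": [0.0, -0.6, -0.76], "rotation": [0.013, 0.0, 0.0]}, {"claw": 0, "linear": [0.0, -0.58, -0.78], "rotation": [0.013, 0.0, 0.0]}, {"claw": 0, "linear": [0.0, -0.56, -0.79], "rotation": [0.013, 0.0, 0.0]}, {"claw": 0, "linear": [0.0, -0.54, -0.81], "rotation": [0.013, 0.0, 0.0]}, {"claw": 0, "linear": [0.0, -0.51, -0.82], "rotation": [0.013, 0.0, 0.0]}, {"claw": 0, "linear": [0.0, -0.49, -0.84], "rotation": [0.013, 0.0, 0.0]}]
```

>>> {"name": "play_rows", "arguments": {"targets": [{"claw": 0,"linear": [-0.25,-1,-0.2],"rotation": [0.013,0,0]},{"claw": 0,"linear": [-0.25,-1,-0.2],"rotation": [0.013,0,0]},{"claw": 0,"linear": [-0.25,-1,-0.25],"rotation": [0.013,0,0]},{"claw": 0,"linear": [-0.25,-1,-0.25],"rotation": [0.013,0,0]},{"claw": 0,"linear": [-0.25,-1,-0.3],"rotation": [0.013,0,0]},{"claw": 0,"linear": [-0.25,-1,-0.3],"rotation": [0.013,0,0]},{"claw": 0,"linear": [-0.25,-1,-0.35],"rotation": [0.013,0,0]},{"claw": 0,"linear": [-0.25,-1,-0.35],"rotation": [0.013,0,0]},{"claw": 0,"linear": [-0.25,-1,-0.4],"rotation": [0.013,0,0]},{"claw": 0,"linear": [-0.25,-1,-0.4],"rotation": [0.013,0,0]}]}}

```text
time: 0.93
position: [0.4339, 0.4133, 0.2813]
tool_rot: [-0.77, 1.444, 0.763]
ft_force: [-0.2, -0.3, 0.4]
grip_width: 1.003
```

>>> {"name": "play_rows", "arguments": {"targets": [{"claw": 0,"linear": [-0.25,-1,-0.45],"rotation": [0.013,0,0]},{"claw": 0,"linear": [-0.25,-1,-0.45],"rotation": [0.013,0,0]},{"claw": 0,"linear": [-0.25,-1,-0.5],"rotation": [0.013,0,0]},{"claw": 0,"linear": [0,-1,-0.5],"rotation": [0.013,0,0]},{"claw": 0,"linear": [0,-1,-0.5],"rotation": [0.013,0,0]},{"claw": 0,"linear": [0,-1,-0.55],"rotation": [0.013,0,0]},{"claw": 0,"linear": [0,-1,-0.55],"rotation": [0.013,0,0]},{"claw": 0,"linear": [0,-1,-0.6],"rotation": [0.013,0,0]},{"claw": 0,"linear": [0,-1,-0.6],"rotation": [0.013,0,0]},{"claw": 0,"linear": [0,-1,-0.6],"rotation": [0.013,0,0]}]}}

```text
time: 1.77
position: [0.5514, 0.1257, 0.3051]
tool_rot: [-0.589, 1.499, 0.58]
ft_force: [0.2, 1.0, -0.3]
grip_width: 1.002
```

```bash
python3 - <<'E'
from plan import *
a=get_state()['position']; Rm=R.from_rotvec(get_state()['tool_rot']).as_matrix(); y0=np.degrees(np.arctan2(Rm[1,2],Rm[0,2])); print(y0)
p=line(a,y0,[.53,-.10,.30],33,.026); p+=line([.53,-.1,.3],33,[.416,-.322,.295],22,.026); print(len(p)); rows(p)
E
```

```text
42.77467820150513
19
[{"claw": 0, "linear": [0.03, -0.67, -0.75], "rotation": [0.012, -0.006, 0.002]}, {"claw": 0, "linear": [0.02, -0.69, -0.74], "rotation": [0.012, 0.0, 0.0]}, {"claw": 0, "linear": [0.02, -0.7, -0.72], "rotation": [0.012, 0.0, 0.0]}, {"claw": 0, "linear": [0.02, -0.71, -0.71], "rotation": [0.012, 0.0, 0.0]}, {"claw": 0, "linear": [0.02, -0.73, -0.7], "rotation": [0.012, 0.0, 0.0]}, {"claw": 0, "linear": [0.02, -0.74, -0.68], "rotation": [0.012, 0.0, 0.0]}, {"claw": 0, "linear": [0.02, -0.75, -0.67], "rotation": [0.012, 0.0, 0.0]}, {"claw": 0, "linear": [0.02, -0.77, -0.66], "rotation": [0.012, 0.0, 0.0]}, {"claw": 0, "linear": [0.02, -0.78, -0.64], "rotation": [0.012, 0.0, 0.0]}, {"claw": 0, "linear": [0.02, -0.5, -0.87], "rotation": [0.012, 0.0, 0.0]}]
[{"claw": 0, "linear": [0.02, -0.51, -0.86], "rotation": [0.012, 0.0, 0.0]}, {"claw": 0, "linear": [0.02, -0.53, -0.85], "rotation": [0.012, 0.0, 0.0]}, {"claw": 0, "linear": [0.02, -0.55, -0.84], "rotation": [0.012, 0.0, 0.0]}, {"claw": 0, "linear": [0.02, -0.56, -0.83], "rotation": [0.012, 0.0, 0.0]}, {"claw": 0, "linear": [0.02, -0.58, -0.81], "rotation": [0.012, 0.0, 0.0]}, {"claw": 0, "linear": [0.02, -0.59, -0.8], "rotation": [0.012, 0.0, 0.0]}, {"claw": 0, "linear": [0.02, -0.61, -0.79], "rotation": [0.012, 0.0, 0.0]}, {"claw": 0, "linear": [0.02, -0.62, -0.78], "rotation": [0.012, 0.0, 0.0]}, {"claw": 0, "linear": [0.02, -0.64, -0.77], "rotation": [0.012, 0.0, 0.0]}]
```

>>> {"name": "play_rows", "arguments": {"targets": [{"claw": 0,"linear": [0.02,-0.67,-0.75],"rotation": [0.012,-0.006,0.002]},{"claw": 0,"linear": [0.02,-0.69,-0.74],"rotation": [0.012,0,0]},{"claw": 0,"linear": [0.02,-0.7,-0.72],"rotation": [0.012,0,0]},{"claw": 0,"linear": [0.02,-0.71,-0.71],"rotation": [0.012,0,0]},{"claw": 0,"linear": [0.02,-0.73,-0.7],"rotation": [0.012,0,0]},{"claw": 0,"linear": [0.02,-0.74,-0.68],"rotation": [0.012,0,0]},{"claw": 0,"linear": [0.02,-0.75,-0.67],"rotation": [0.012,0,0]},{"claw": 0,"linear": [0.02,-0.77,-0.66],"rotation": [0.012,0,0]},{"claw": 0,"linear": [0.02,-0.78,-0.64],"rotation": [0.012,0,0]},{"claw": 0,"linear": [0.02,-0.5,-0.87],"rotation": [0.012,0,0]}]}}

```text
time: 2.6
position: [0.5107, -0.1515, 0.3005]
tool_rot: [-0.41, 1.531, 0.41]
ft_force: [0.1, -0.2, 1.0]
grip_width: 0.998
```

>>> {"name": "play_rows", "arguments": {"targets": [{"claw": 0,"linear": [0.02,-0.51,-0.86],"rotation": [0.012,0,0]},{"claw": 0,"linear": [0.02,-0.53,-0.85],"rotation": [0.012,0,0]},{"claw": 0,"linear": [0.02,-0.55,-0.84],"rotation": [0.012,0,0]},{"claw": 0,"linear": [0.02,-0.56,-0.83],"rotation": [0.012,0,0]},{"claw": 0,"linear": [0.02,-0.58,-0.81],"rotation": [0.012,0,0]},{"claw": 0,"linear": [0.02,-0.59,-0.8],"rotation": [0.012,0,0]},{"claw": 0,"linear": [0.02,-0.61,-0.79],"rotation": [0.012,0,0]},{"claw": 0,"linear": [0.02,-0.62,-0.78],"rotation": [0.012,0,0]},{"claw": 0,"linear": [0.02,-0.64,-0.77],"rotation": [0.012,0,0]},{"claw": 0,"linear": [0,0,0],"rotation": [0,0,0]}]}}

```text
time: 3.43
position: [0.3751, -0.3691, 0.2957]
tool_rot: [-0.248, 1.554, 0.255]
ft_force: [-1.9, -0.4, 0.5]
grip_width: 0.995
```

```bash
cat >> h.py <<'E'
def wsave(fn):
    s=get_state(); im=get_image('wrist'); cv2.imwrite(fn,cv2.resize(im,(800,600),interpolation=cv2.INTER_CUBIC)); 
    np.savez(fn+'.npz',p=s['position'],r=s['tool_rot']); print(np.round(s['position'],4),np.round(s['tool_rot'],3))
def wray(fn,u,v,k=800/560):
    d=np.load(fn+'.npz'); c=calibration('wrist'); u=(u+.5)/k-.5; v=(v+.5)/k-.5
    a=np.array([u-c['cx'],v-c['cy']]); r=np.hypot(*a); th=r/c['fx']; dc=np.array([*(a/r*np.sin(th)),np.cos(th)])
    H=np.array(c['hand_eye']); Rm=R.from_rotvec(d['r']).as_matrix()
    return Rm@H[:3,3]+d['p'], Rm@H[:3,:3]@dc
def watz(fn,u,v,z,k=800/560):
    o,d=wray(fn,u,v,k); return o+d*(z-o[2])/d[2]
E
python3 -c "
from h import *
wsave('pics/w1.png')"
```

```text
[ 0.3751 -0.3691  0.2957] [-0.248  1.554  0.255]
```

View pics/w1.png

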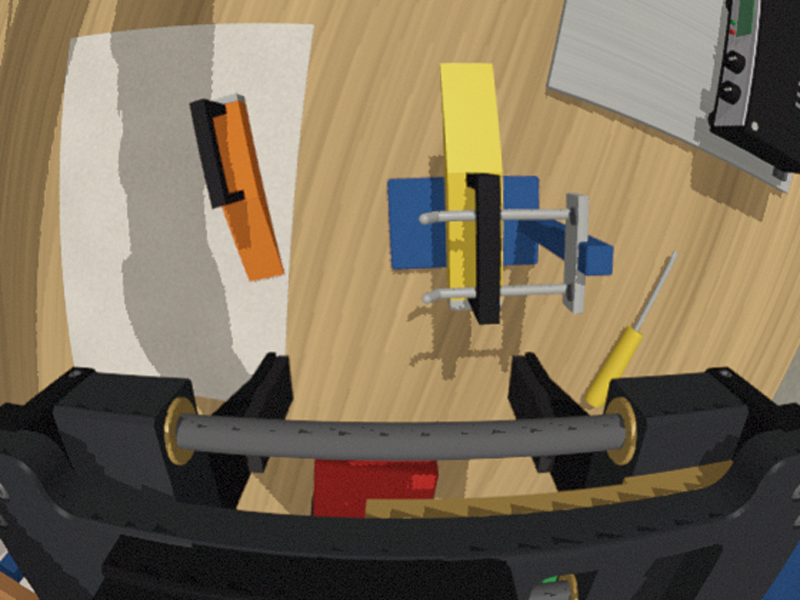

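```bash
python3 - <<'E'
from h import *
f='pics/w1.png'
A=watz(f,488,175,.1775);B=watz(f,488,323,.1775);M=(A+B)/2
print(A,B,M,np.linalg.norm(A-B),np.degrees(np.arctan2(*(A-B)[1::-1])))
# hooks tips/base
for p,z in [((424,217),.17),((570,214),.1635),((430,296),.17),((570,290),.1635)]: print(p,watz(f,*p,z))
print('nose',watz(f,441,64,.1005),watz(f,492,64,.1005), 'stand foot corners',[watz(f,*q,.012).round(4) for q in((389,180),(392,269),(539,264),(537,177))])
print('plate corners',watz(f,549,92,.012),watz(f,788,188,.012))
E
```

```text
[ 0.40153274 -0.28130375  0.1775    ] [ 0.43535931 -0.36990782  0.1775    ] [ 0.41844603 -0.32560579  0.1775    ] 0.09484154410664221 110.89546585719224
(424, 217) [ 0.37393325 -0.31923868  0.17      ]
(570, 214) [ 0.46567004 -0.28501158  0.1635    ]
(430, 296) [ 0.39440909 -0.36654766  0.17      ]
(570, 290) [ 0.48669021 -0.33342022  0.1635    ]
nose [ 0.35451189 -0.20937879  0.1005    ] [ 0.39105898 -0.19521256  0.1005    ] stand foot corners [array([ 0.3454, -0.3123,  0.012 ]), array([ 0.3753, -0.3945,  0.012 ]), array([ 0.5147, -0.3418,  0.012 ]), array([ 0.4803, -0.2609,  0.012 ])]
plate corners [ 0.4634787  -0.17634899  0.012     ] [ 0.80529177 -0.13212698  0.012     ]
```

```bash
python3 - <<'E'
from plan import *
s=get_state();a=s['position']
rows(line(a,20.6,[.4184,-.3256,.255],20.6,.025),.4)
E
```

```text
[{"claw": 0.4, "linear": [0.55, 0.35, 0.7], "rotation": [-0.023, 0.003, -0.003]}, {"claw": 0.4, "linear": [0.54, 0.32, 0.72], "rotation": [0.0, 0.0, 0.0]}, {"claw": 0.4, "linear": [0.54, 0.32, 0.72], "rotation": [0.0, 0.0, 0.0]}]
```

>>> {"name": "play_rows", "arguments": {"targets": [{"claw": 0.4,"linear": [0.55,0.35,0.7],"rotation": [-0.023,0.003,-0.003]},{"claw": 0.4,"linear": [0.54,0.32,0.72],"rotation": [0,0,0]},{"claw": 0.4,"linear": [0.54,0.32,0.72],"rotation": [0,0,0]},{"claw": 0.4,"linear": [0,0,0],"rotation": [0,0,0]},{"claw": 0.4,"linear": [0,0,0],"rotation": [0,0,0]}], "newtons": 25}}

```text
time: 3.9
position: [0.4166, -0.3242, 0.2544]
tool_rot: [-0.276, 1.549, 0.282]
ft_force: [0.0, -0.6, 0.3]
grip_width: 0.707
```

```bash
cat > to.py <<'E'
import sys
from plan import *
x,y,z,yaw,claw=map(float,sys.argv[1:6]); n=int(sys.argv[6]) if len(sys.argv)>6 else None
s=get_state(); Rm=R.from_rotvec(s['tool_rot']).as_matrix(); y0=np.degrees(np.arctan2(Rm[1,2],Rm[0,2]))
print('now',np.round(s['position'],4),'yaw',y0.round(2),'tilt',np.round(Rm[:2,0],4),'f',np.round(s['ft_force'],1),'t',s['time'])
rows(line(s['position'],y0,[x,y,z],yaw,.024,n),claw)
E
python3 to.py .4184 -.3256 .152 20.6 .4
```

```text
now [ 0.4166 -0.3242  0.2544] yaw 20.4 tilt [0.0027 0.0042] f [ 0.  -0.6  0.3] t 3.9
[{"claw": 0.4, "linear": [0.82, -0.02, 0.01], "rotation": [0.0, 0.003, -0.002]}, {"claw": 0.4, "linear": [0.82, -0.02, 0.01], "rotation": [0.0, 0.0, 0.0]}, {"claw": 0.4, "linear": [0.82, -0.02, 0.01], "rotation": [0.0, 0.0, 0.0]}, {"claw": 0.4, "linear": [0.82, -0.02, 0.01], "rotation": [0.0, 0.0, 0.0]}, {"claw": 0.4, "linear": [0.82, -0.02, 0.01], "rotation": [0.0, 0.0, 0.0]}]
```

>>> {"name": "play_rows", "arguments": {"targets": [{"claw": 0.4,"linear": [0.82,-0.02,0.02],"rotation": [0,0.003,-0.002]},{"claw": 0.4,"linear": [0.82,-0.02,0.01],"rotation": [0,0,0]},{"claw": 0.4,"linear": [0,0,0],"rotation": [0,0,0]}]}}

```text
time: 4.15
position: [0.4179, -0.3246, 0.2144]
tool_rot: [-0.282, 1.55, 0.281]
ft_force: [-0.7, 0.3, -0.4]
grip_width: 0.608
```

```bash
python3 -c "
from h import *
wsave('pics/w2.png')"; python3 to.py .4184 -.3256 .152 20.6 .4
```

```text
[ 0.4179 -0.3246  0.2144] [-0.282  1.55   0.281]
now [ 0.4185 -0.3253  0.2162] yaw 20.52 tilt [ 0.0046 -0.0013] f [-0.2 -0.   0.5] t 4.2
[{"claw": 0.4, "linear": [0.86, 0.0, -0.01], "rotation": [0.0, 0.002, 0.002]}, {"claw": 0.4, "linear": [0.86, 0.0, 0.0], "rotation": [0.0, 0.0, 0.0]}, {"claw": 0.4, "linear": [0.86, 0.0, 0.0], "rotation": [0.0, 0.0, 0.0]}]
```

View pics/w2.png

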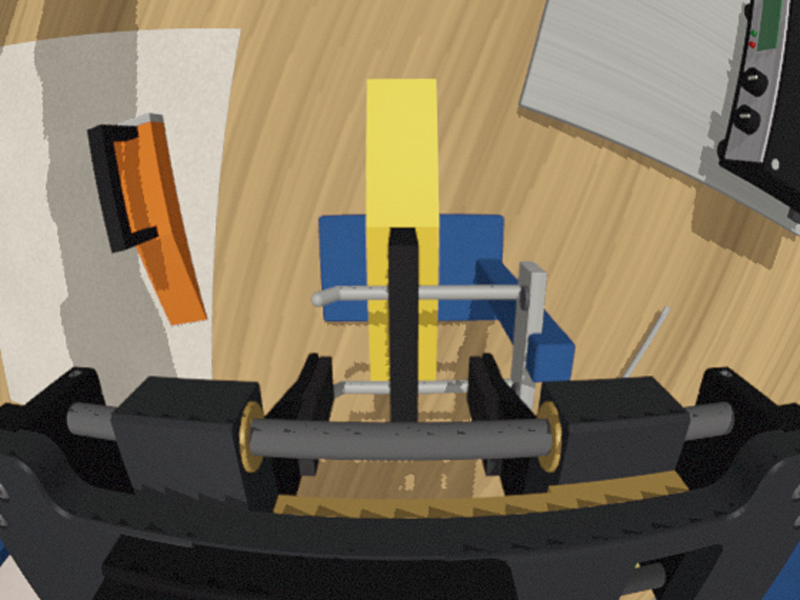

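```bash
python3 - <<'E'
from h import *
f='pics/w2.png'
A=watz(f,403,231,.1775);print(A)
d=np.array([np.cos(np.radians(110.6)),np.sin(np.radians(110.6)),0]);print('M',A-.048*d)
h=[watz(f,403,293,.1635),watz(f,403,388,.1635)];print(h,(h[0]+h[1])/2,np.linalg.norm(h[0]-h[1]))
print('nose',watz(f,367,80,.1005),watz(f,436,80,.1005))
E
```

```text
[ 0.40009883 -0.27498864  0.1775    ]
M [ 0.41698723 -0.3199195   0.1775    ]
[array([ 0.41155607, -0.30510212,  0.1635    ]), array([ 0.42967886, -0.35316299,  0.1635    ])] [ 0.42061746 -0.32913255  0.1635    ] 0.05136421547663989
nose [ 0.35385611 -0.20920394  0.1005    ] [ 0.39126426 -0.19513755  0.1005    ]
```

>>> {"name": "play_rows", "arguments": {"targets": [{"claw": 0.4,"linear": [0.86,0,0],"rotation": [0,0.002,0.002]},{"claw": 0.4,"linear": [0.86,0,0],"rotation": [0,0,0]},{"claw": 0.4,"linear": [0.84,0,0],"rotation": [0,0,0]},{"claw": 0.4,"linear": [0,0,0],"rotation": [0,0,0]}]}}

```text
time: 4.53
position: [0.4208, -0.3287, 0.1578]
tool_rot: [-0.283, 1.543, 0.276]
ft_force: [-0.9, 1.0, -1.3]
grip_width: 0.597
```

>>> {"name": "play_rows", "arguments": {"targets": [{"claw": 0.4,"linear": [0.24,0.08,0],"rotation": [0,0.002,0.004]},{"claw": 0.4,"linear": [0,0,0],"rotation": [0,0,0]},{"claw": 1,"linear": [0,0,0],"rotation": [0,0,0]},{"claw": 1,"linear": [0,0,0],"rotation": [0,0,0]},{"claw": 1,"linear": [0,0,0],"rotation": [0,0,0]},{"claw": 1,"linear": [0,0,0],"rotation": [0,0,0]},{"claw": 1,"linear": [0,0,0],"rotation": [0,0,0]},{"claw": 1,"linear": [0,0,0],"rotation": [0,0,0]}], "newtons": 40}}

```text
time: 5.2
position: [0.4235, -0.3301, 0.1603]
tool_rot: [-0.282, 1.538, 0.275]
ft_force: [-0.1, -0.2, 0.2]
grip_width: 0.231
```

```bash
python3 to.py .4184 -.3256 .173 20.6 1
```

```text
now [ 0.4235 -0.3301  0.1603] yaw 20.4 tilt [ 0.0151 -0.002 ] f [-0.1 -0.2  0.2] t 5.2
[{"claw": 1.0, "linear": [-0.51, 0.24, -0.12], "rotation": [-0.002, 0.009, 0.005]}]
```

>>> {"name": "play_rows", "arguments": {"targets": [{"claw": 0.7,"linear": [0.36,0.05,-0.12],"rotation": [0,0.009,0.005]},{"claw": 0.7,"linear": [0,0,0],"rotation": [0,0,0]}]}}

```text
time: 5.37
position: [0.4204, -0.3299, 0.151]
tool_rot: [-0.279, 1.554, 0.28]
ft_force: [-0.8, 0.5, 0.6]
grip_width: 0.283
```

```bash
python3 to.py .4194 -.3277 .152 20.6 .7
```

```text
now [ 0.4204 -0.3299  0.151 ] yaw 20.42 tilt [-0.0011  0.0006] f [-0.8  0.5  0.6] t 5.3667
[{"claw": 0.7, "linear": [-0.04, 0.1, -0.01], "rotation": [-0.002, -0.001, -0.001]}]
```

Close now.

>>> {"name": "play_rows", "arguments": {"targets": [{"claw": 1,"linear": [0,0.05,0],"rotation": [0,0,0]},{"claw": 1,"linear": [0,0,0],"rotation": [0,0,0]},{"claw": 1,"linear": [0,0,0],"rotation": [0,0,0]},{"claw": 1,"linear": [0,0,0],"rotation": [0,0,0]}]}}

```text
time: 5.7
position: [0.42, -0.3284, 0.1501]
tool_rot: [-0.279, 1.555, 0.281]
ft_force: [-0.7, -0.2, -0.2]
grip_width: 0.157
```

```bash
python3 to.py .4194 -.3277 .172 20.6 1
```

```text
now [ 0.42   -0.3284  0.1501] yaw 20.42 tilt [-0.0025  0.0007] f [-0.7 -0.2 -0.2] t 5.7
[{"claw": 1.0, "linear": [-0.88, 0.04, -0.01], "rotation": [-0.002, -0.001, -0.001]}]
```

>>> {"name": "play_rows", "arguments": {"targets": [{"claw": 1,"linear": [-0.45,0,0],"rotation": [0,0,0]},{"claw": 1,"linear": [-0.45,0,0],"rotation": [0,0,0]},{"claw": 1,"linear": [0,0,0],"rotation": [0,0,0]}]}}

```text
time: 5.95
position: [0.4185, -0.3278, 0.1731]
tool_rot: [-0.277, 1.559, 0.282]
ft_force: [0.3, -0.7, -1.6]
grip_width: 0.159
```

```bash
python3 -c "
from h import *
wsave('pics/w3.png')"; python3 to.py .3426 -.3561 .172 20.6 1
```

```text
[ 0.4185 -0.3278  0.1731] [-0.277  1.559  0.282]
now [ 0.4183 -0.3276  0.1724] yaw 20.4 tilt [-0.0069  0.0025] f [ 0.5  0.5 -3.3] t 6.0
[{"claw": 1.0, "linear": [0.01, 0.0, -0.81], "rotation": [-0.001, -0.004, -0.003]}, {"claw": 1.0, "linear": [0.0, 0.0, -0.81], "rotation": [-0.001, 0.0, 0.0]}, {"claw": 1.0, "linear": [0.0, 0.0, -0.81], "rotation": [-0.001, 0.0, 0.0]}, {"claw": 1.0, "linear": [0.0, 0.0, -0.81], "rotation": [-0.001, 0.0, 0.0]}]
```

>>> {"name": "play_rows", "arguments": {"targets": [{"claw": 1,"linear": [0,0,-0.5],"rotation": [0,-0.004,-0.003]},{"claw": 1,"linear": [0,0,-0.8],"rotation": [0,0,0]},{"claw": 1,"linear": [0,0,-0.8],"rotation": [0,0,0]},{"claw": 1,"linear": [0,0,-0.8],"rotation": [0,0,0]},{"claw": 1,"linear": [0,0,-0.6],"rotation": [0,0,0]},{"claw": 1,"linear": [0,0,-0.3],"rotation": [0,0,0]},{"claw": 1,"linear": [0,0,0],"rotation": [0,0,0]}]}}

```text
time: 6.58
position: [0.3263, -0.3605, 0.1719]
tool_rot: [-0.281, 1.551, 0.283]
ft_force: [0.6, 0.6, -3.2]
grip_width: 0.155
```

```bash
python3 -c "
from h import *
wsave('pics/w4.png')"; python3 to.py .34 -.356 .26 20.6 1
```

```text
[ 0.3263 -0.3605  0.1719] [-0.281  1.551  0.283]
now [ 0.3272 -0.3602  0.172 ] yaw 20.64 tilt [0.002  0.0012] f [ 0.4  0.4 -2.8] t 6.6333
[{"claw": 1.0, "linear": [-0.88, -0.01, 0.14], "rotation": [0.0, 0.001, 0.0]}, {"claw": 1.0, "linear": [-0.88, -0.01, 0.13], "rotation": [0.0, 0.0, 0.0]}, {"claw": 1.0, "linear": [-0.88, -0.01, 0.13], "rotation": [0.0, 0.0, 0.0]}, {"claw": 1.0, "linear": [-0.88, -0.01, 0.13], "rotation": [0.0, 0.0, 0.0]}]
```

View pics/w4.png

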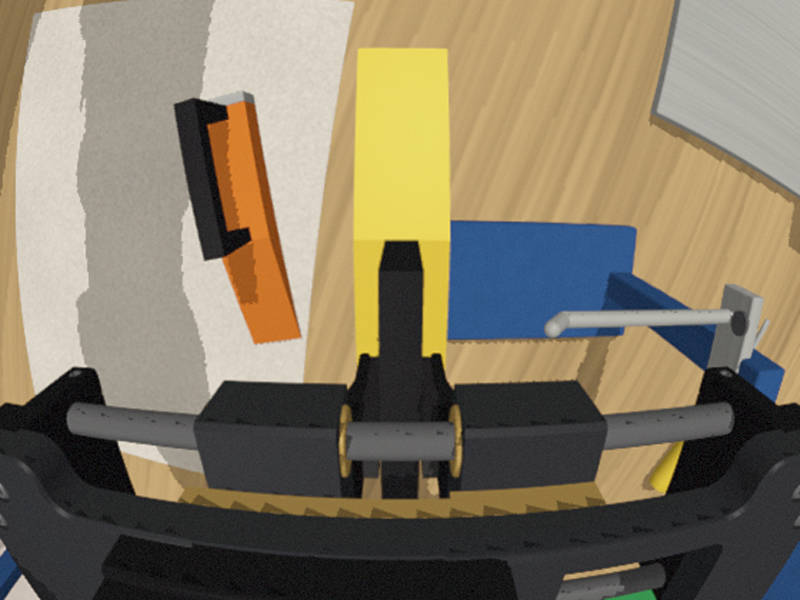

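```bash
python3 - <<'E'
from plan import *
f='pics/w4.png'; d=np.load(f+'.npz'); Rm=R.from_rotvec(d['r']).as_matrix()
for u in((357,49),(402,49),(448,49)):
    for z in (.0495,):
        P=watz(f,*u,d['p'][2]-z); print(u,(Rm.T@(P-d['p'])).round(4))
P=[]
a=np.array([.327,-.360,.172]); 
b=np.array([.335,-.357,.262]); c=np.array([.465,-.057,.262])
rows(line(a,20.6,b,20.6)+line(b,20.6,c,-84.9,n=19),1)
E
```

```text
(357, 49) [ 0.0495  0.1349 -0.0198]
(402, 49) [0.0496 0.1346 0.0003]
(448, 49) [0.0496 0.135  0.0208]
[{"claw": 1, "linear": [-0.9, 0.01, 0.08], "rotation": [0.0, 0.001, 0.0]}, {"claw": 1, "linear": [-0.9, 0.0, 0.09], "rotation": [0.0, 0.0, 0.0]}, {"claw": 1, "linear": [-0.9, 0.0, 0.09], "rotation": [0.0, 0.0, 0.0]}, {"claw": 1, "linear": [-0.9, 0.0, 0.09], "rotation": [0.0, 0.0, 0.0]}, {"claw": 1, "linear": [0.0, 0.49, 0.48], "rotation": [0.062, 0.0, 0.0]}, {"claw": 1, "linear": [0.0, 0.54, 0.43], "rotation": [0.062, 0.0, 0.0]}, {"claw": 1, "linear": [0.0, 0.58, 0.37], "rotation": [0.062, 0.0, 0.0]}, {"claw": 1, "linear": [0.0, 0.61, 0.32], "rotation": [0.062, 0.0, 0.0]}, {"claw": 1, "linear": [0.0, 0.64, 0.26], "rotation": [0.062, 0.0, 0.0]}, {"claw": 1, "linear": [0.0, 0.66, 0.19], "rotation": [0.062, 0.0, 0.0]}]
[{"claw": 1, "linear": [0.0, 0.68, 0.13], "rotation": [0.062, 0.0, 0.0]}, {"claw": 1, "linear": [0.0, 0.69, 0.06], "rotation": [0.062, 0.0, 0.0]}, {"claw": 1, "linear": [0.0, 0.69, 0.0], "rotation": [0.062, 0.0, 0.0]}, {"claw": 1, "linear": [0.0, 0.68, -0.07], "rotation": [0.062, 0.0, 0.0]}, {"claw": 1, "linear": [0.0, 0.67, -0.14], "rotation": [0.062, 0.0, 0.0]}, {"claw": 1, "linear": [0.0, 0.66, -0.2], "rotation": [0.062, 0.0, 0.0]}, {"claw": 1, "linear": [0.0, 0.64, -0.26], "rotation": [0.062, 0.0, 0.0]}, {"claw": 1, "linear": [0.0, 0.61, -0.32], "rotation": [0.062, 0.0, 0.0]}, {"claw": 1, "linear": [0.0, 0.57, -0.38], "rotation": [0.062, 0.0, 0.0]}, {"claw": 1, "linear": [0.0, 0.53, -0.44], "rotation": [0.062, 0.0, 0.0]}]
[{"claw": 1, "linear": [0.0, 0.49, -0.49], "rotation": [0.062, 0.0, 0.0]}, {"claw": 1, "linear": [0.0, 0.44, -0.53], "rotation": [0.062, 0.0, 0.0]}, {"claw": 1, "linear": [0.0, 0.39, -0.57], "rotation": [0.062, 0.0, 0.0]}]
```

>>> {"name": "play_rows", "arguments": {"targets": [{"claw": 1,"linear": [-0.9,0,0.08],"rotation": [0,0.001,0]},{"claw": 1,"linear": [-0.9,0,0.09],"rotation": [0,0,0]},{"claw": 1,"linear": [-0.9,0,0.09],"rotation": [0,0,0]},{"claw": 1,"linear": [-0.9,0,0.09],"rotation": [0,0,0]},{"claw": 1,"linear": [0,0.49,0.48],"rotation": [0.062,0,0]},{"claw": 1,"linear": [0,0.54,0.43],"rotation": [0.062,0,0]},{"claw": 1,"linear": [0,0.58,0.37],"rotation": [0.062,0,0]},{"claw": 1,"linear": [0,0.61,0.32],"rotation": [0.062,0,0]},{"claw": 1,"linear": [0,0.64,0.26],"rotation": [0.062,0,0]},{"claw": 1,"linear": [0,0.66,0.19],"rotation": [0.062,0,0]}]}}

```text
time: 7.47
position: [0.3883, -0.2554, 0.2676]
tool_rot: [0.191, 1.557, -0.192]
ft_force: [0.6, -0.3, -3.1]
grip_width: 0.158
```

>>> {"name": "play_rows", "arguments": {"targets": [{"claw": 1,"linear": [0,0.68,0.13],"rotation": [0.062,0,0]},{"claw": 1,"linear": [0,0.69,0.06],"rotation": [0.062,0,0]},{"claw": 1,"linear": [0,0.69,0],"rotation": [0.062,0,0]},{"claw": 1,"linear": [0,0.68,-0.07],"rotation": [0.062,0,0]},{"claw": 1,"linear": [0,0.67,-0.14],"rotation": [0.062,0,0]},{"claw": 1,"linear": [0,0.66,-0.2],"rotation": [0.062,0,0]},{"claw": 1,"linear": [0,0.64,-0.26],"rotation": [0.062,0,0]},{"claw": 1,"linear": [0,0.61,-0.32],"rotation": [0.062,0,0]}]}}

```text
time: 8.13
position: [0.458, -0.1141, 0.2669]
tool_rot: [0.819, 1.408, -0.813]
ft_force: [0.3, 0.3, -3.1]
grip_width: 0.157
```

```bash
python3 to.py .465 -.057 .20 -84.9 1
```

```text
now [ 0.458  -0.1141  0.2669] yaw -60.08 tilt [0.0054 0.0017] f [ 0.3  0.3 -3.1] t 8.1333
[{"claw": 1.0, "linear": [0.67, 0.34, -0.46], "rotation": [0.069, 0.001, -0.004]}, {"claw": 1.0, "linear": [0.67, 0.29, -0.49], "rotation": [0.069, 0.0, 0.0]}, {"claw": 1.0, "linear": [0.67, 0.24, -0.52], "rotation": [0.069, 0.0, 0.0]}, {"claw": 1.0, "linear": [0.67, 0.18, -0.55], "rotation": [0.069, 0.0, 0.0]}]
```

>>> {"name": "play_rows", "arguments": {"targets": [{"claw": 1,"linear": [0.6,0.2,-0.4],"rotation": [0.065,0,-0.003]},{"claw": 1,"linear": [0.6,0.2,-0.45],"rotation": [0.065,0,0]},{"claw": 1,"linear": [0.6,0.1,-0.5],"rotation": [0.06,0,0]},{"claw": 1,"linear": [0.4,0.1,-0.3],"rotation": [0.04,0,0]},{"claw": 1,"linear": [0,0,0],"rotation": [0,0,0]},{"claw": 1,"linear": [0,0,0],"rotation": [0,0,0]}]}}

```text
time: 8.63
position: [0.4629, -0.0546, 0.2088]
tool_rot: [1.094, 1.282, -1.089]
ft_force: [0.6, -0.2, -2.9]
grip_width: 0.15
```

```bash
python3 -c "
from h import *
wsave('pics/w5.png')"; python3 to.py .465 -.057 .10 -84.9 1
```

```text
[ 0.4629 -0.0546  0.2088] [ 1.094  1.282 -1.089]
now [ 0.4629 -0.0545  0.2088] yaw -80.87 tilt [0.001  0.0034] f [-0.1  0.3 -3.5] t 8.6833
[{"claw": 1.0, "linear": [0.87, 0.01, 0.03], "rotation": [0.009, -0.002, -0.001]}, {"claw": 1.0, "linear": [0.87, 0.01, 0.02], "rotation": [0.009, 0.0, 0.0]}, {"claw": 1.0, "linear": [0.87, 0.01, 0.02], "rotation": [0.009, 0.0, 0.0]}, {"claw": 1.0, "linear": [0.87, 0.01, 0.02], "rotation": [0.009, 0.0, 0.0]}, {"claw": 1.0, "linear": [0.87, 0.01, 0.02], "rotation": [0.009, 0.0, 0.0]}]
```

View pics/w5.png

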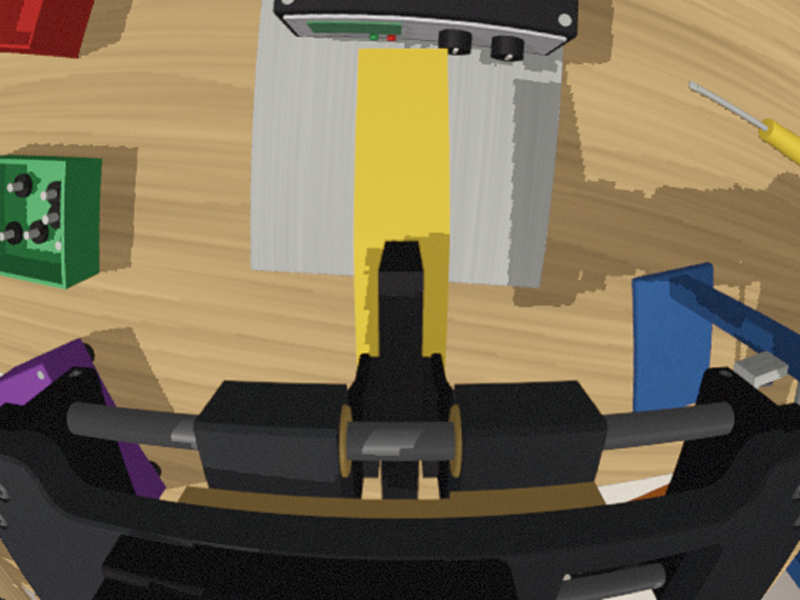

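```bash
python3 - <<'E'
from h import *
f='pics/w5.png'
A=watz(f,251,270,.012);B=watz(f,540,287,.012);print(A,B,np.linalg.norm(A-B),np.degrees(np.arctan2(*(A-B)[1::-1]))-90)
print('plate centre guess', (A+B)/2+.175*np.array([np.cos(np.radians(5.3)),np.sin(np.radians(5.3)),0]))
im=cv2.imread(f)[0:75,255:600]; cv2.imwrite('pics/w5c.png',cv2.resize(im,None,fx=2.3,fy=4,interpolation=cv2.INTER_CUBIC))
E
```

```text
[0.43822651 0.06695055 0.012     ] [ 0.46175045 -0.17071437  0.012     ] 0.23882627801281783 5.652692145476081
plate centre guess [ 0.6242403  -0.03571706  0.012     ]
```

View pics/w5c.png

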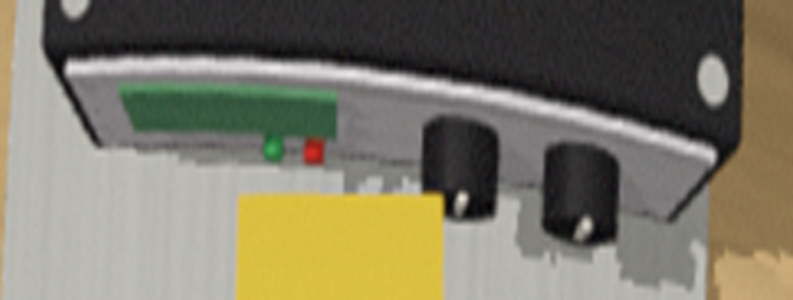

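```bash
python3 - <<'E'
from h import *
f='pics/w5.png'
for L,Rr,z in (((297.2,37),(546.3,55),.026),((274.6,12.5),(575.9,37.5),.091)):
    A=watz(f,*L,z);B=watz(f,*Rr,z);print(A,B,'mid',(A+B)/2,np.linalg.norm(A-B),np.degrees(np.arctan2(*(A-B)[1::-1]))-90)
for y in (5.1,5.4):
  u=np.array([np.cos(np.radians(y)),np.sin(np.radians(y))]); print(np.array([.6999,-.0362])-.065*u)
E
```

```text
[0.62576817 0.0496797  0.026     ] [ 0.64393956 -0.13514043  0.026     ] mid [ 0.63485387 -0.04273037  0.026     ] 0.18571128867580147 5.6152353301804965
[0.62580823 0.04969996 0.091     ] [ 0.64234304 -0.13476132  0.091     ] mid [ 0.63407564 -0.04253068  0.091     ] 0.18520087815256436 5.122210550798485
[ 0.63515733 -0.04197813]
[ 0.63518847 -0.04231704]
```

```bash
python3 to.py .4757 -.0574 .080 -84.6 1
```

```text
now [ 0.4629 -0.0545  0.2088] yaw -80.87 tilt [0.001  0.0034] f [-0.1  0.3 -3.5] t 8.6833
[{"claw": 1.0, "linear": [0.86, 0.08, 0.04], "rotation": [0.007, -0.002, -0.001]}, {"claw": 1.0, "linear": [0.86, 0.08, 0.03], "rotation": [0.007, 0.0, 0.0]}, {"claw": 1.0, "linear": [0.86, 0.08, 0.03], "rotation": [0.007, 0.0, 0.0]}, {"claw": 1.0, "linear": [0.86, 0.08, 0.03], "rotation": [0.007, 0.0, 0.0]}, {"claw": 1.0, "linear": [0.86, 0.08, 0.03], "rotation": [0.007, 0.0, 0.0]}, {"claw": 1.0, "linear": [0.86, 0.08, 0.03], "rotation": [0.007, 0.0, 0.0]}]
```

>>> {"name": "play_rows", "arguments": {"targets": [{"claw": 1,"linear": [0.86,0.08,0.04],"rotation": [0.007,-0.002,-0.001]},{"claw": 1,"linear": [0.86,0.08,0.03],"rotation": [0.007,0,0]},{"claw": 1,"linear": [0.86,0.08,0.03],"rotation": [0.007,0,0]},{"claw": 1,"linear": [0.86,0.08,0.03],"rotation": [0.007,0,0]},{"claw": 1,"linear": [0.6,0.08,0.03],"rotation": [0.007,0,0]},{"claw": 1,"linear": [0.3,0,0],"rotation": [0.007,0,0]},{"claw": 1,"linear": [0,0,0],"rotation": [0,0,0]}]}}

```text
time: 9.27
position: [0.4818, -0.0606, 0.1041]
tool_rot: [1.143, 1.242, -1.128]
ft_force: [-0.1, 0.1, -3.2]
grip_width: 0.153
```

```bash
python3 to.py .4757 -.0574 .068 -84.6 1
```

```text
now [ 0.4818 -0.0606  0.1041] yaw -84.44 tilt [ 0.0145 -0.0009] f [-0.1  0.1 -3.2] t 9.2667
[{"claw": 1.0, "linear": [0.72, -0.13, -0.08], "rotation": [0.001, 0.001, -0.009]}, {"claw": 1.0, "linear": [0.72, -0.11, -0.08], "rotation": [0.001, 0.0, 0.0]}]
```

>>> {"name": "play_rows", "arguments": {"targets": [{"claw": 1,"linear": [0.6,-0.13,-0.08],"rotation": [0.001,0.001,-0.009]},{"claw": 1,"linear": [0.5,-0.11,-0.08],"rotation": [0,0,0]},{"claw": 1,"linear": [0,0,0],"rotation": [0,0,0]}]}}

```text
time: 9.52
position: [0.478, -0.0579, 0.0778]
tool_rot: [1.139, 1.25, -1.135]
ft_force: [0.2, -1.0, -3.1]
grip_width: 0.151
```

```bash
python3 to.py .4757 -.0574 .064 -84.6 1
```

```text
now [ 0.478  -0.0579  0.0778] yaw -84.49 tilt [ 0.0042 -0.0006] f [ 0.2 -1.  -3.1] t 9.5167
[{"claw": 1.0, "linear": [0.55, -0.09, -0.03], "rotation": [0.001, 0.001, -0.003]}]
```

>>> {"name": "play_rows", "arguments": {"targets": [{"claw": 1,"linear": [0.2,-0.05,-0.03],"rotation": [0,0.001,-0.003]},{"claw": 1,"linear": [0.15,0,0],"rotation": [0,0,0]},{"claw": 1,"linear": [0.1,0,0],"rotation": [0,0,0]},{"claw": 1,"linear": [0,0,0],"rotation": [0,0,0]}]}}

```text
time: 9.85
position: [0.4785, -0.0572, 0.0675]
tool_rot: [1.139, 1.253, -1.135]
ft_force: [0.2, -0.4, -2.7]
grip_width: 0.154
```

```bash
python3 to.py .4757 -.0574 .064 -84.6 1
```

```text
now [ 0.4785 -0.0572  0.0675] yaw -84.42 tilt [0.0019 0.0007] f [ 0.2 -0.4 -2.7] t 9.85
[{"claw": 1.0, "linear": [0.14, -0.11, 0.0], "rotation": [0.002, 0.0, -0.001]}]
```

>>> {"name": "play_rows", "arguments": {"targets": [{"claw": 1,"linear": [0.1,0,0],"rotation": [0.001,0,0]},{"claw": 1,"linear": [0.08,0,0],"rotation": [0,0,0]},{"claw": 1,"linear": [0.05,0,0],"rotation": [0,0,0]}]}}

```text
time: 10.1
position: [0.4794, -0.0577, 0.0646]
tool_rot: [1.141, 1.251, -1.136]
ft_force: [-4.2, 1.3, 9.7]
grip_width: 0.155
```

>>> {"name": "play_rows", "arguments": {"targets": [{"claw": 1,"linear": [0.02,0.25,0],"rotation": [0,0,0]},{"claw": 1,"linear": [0.02,0.3,0],"rotation": [0,0,0]},{"claw": 1,"linear": [0.02,0.3,0],"rotation": [0,0,0]},{"claw": 1,"linear": [0.02,0.2,0],"rotation": [0,0,0]}]}}

```text
time: 10.43
position: [0.5048, -0.0556, 0.0646]
tool_rot: [1.14, 1.254, -1.139]
ft_force: [-10.7, -1.0, 11.7]
grip_width: 0.155
```

```bash
cat > st.py <<'E'
from plan import *
s=get_state(); Rm=R.from_rotvec(s['tool_rot']).as_matrix(); E=np.array([.635,-.0423]); u=np.array([.9956,.0941])
d=s['position'][:2]+.135*Rm[:2,1]-E
print('s',(d@u*1e3).round(1),'lat',((u[0]*d[1]-u[1]*d[0])*1e3).round(1),'z',s['position'][2].round(4),'yaw',np.degrees(np.arctan2(Rm[1,2],Rm[0,2])).round(2),'tilt y,z',(Rm[2,1:]*57.3).round(2),'f',s['ft_force'].round(1),'T',s['torque'].round(2),'g',s['grip_width'].round(3),s['time'])
E
python3 st.py
```

```text
Traceback (most recent call last):
  File "st.py", line 4, in <module>
    print('s',(d@u*1e3).round(1),'lat',((u[0]*d[1]-u[1]*d[0])*1e3).round(1),'z',s['position'][2].round(4),'yaw',np.degrees(np.arctan2(Rm[1,2],Rm[0,2])).round(2),'tilt y,z',(Rm[2,1:]*57.3).round(2),'f',s['ft_force'].round(1),'T',s['torque'].round(2),'g',s['grip_width'].round(3),s['time'])
                                                                                                                                                                                                                                                             ^^^^^^^^^^^^^^^^^^^^^
AttributeError: 'float' object has no attribute 'round'
```

```bash
sed -i "s/s\['grip_width'\].round(3)/s['grip_width']/; s/^s=get_state();/s={k:np.asarray(v) for k,v in get_state().items()};/" st.py; python3 st.py
```

```text
s 4.1 lat -1.0 z 0.0646 yaw -84.59 tilt y,z [-0.03 -0.12] f [-10.7  -1.   11.7] T [-0.07  2.36  0.01] g 0.15469661959071687 10.4333
```

>>> {"name": "play_rows", "arguments": {"targets": [{"claw": 1,"linear": [0.01,0.25,0],"rotation": [0,0,0]},{"claw": 1,"linear": [0.01,0.3,0],"rotation": [0,0,0]},{"claw": 1,"linear": [0.01,0.2,0],"rotation": [0,0,0]}]}}

```text
time: 10.68
position: [0.5224, -0.0544, 0.0647]
tool_rot: [1.138, 1.26, -1.144]
ft_force: [-7.6, -0.1, 6.3]
grip_width: 0.155
```

```bash
python3 st.py
```

```text
s 21.8 lat -1.4 z 0.0647 yaw -84.61 tilt y,z [-0.45 -0.16] f [-7.6 -0.1  6.3] T [-0.03  1.43 -0.02] g 0.15515013669259653 10.6833
```

>>> {"name": "play_rows", "arguments": {"targets": [{"claw": 1,"linear": [0.01,0.2,0.03],"rotation": [0,0,0.003]},{"claw": 1,"linear": [0.01,0.2,0.0],"rotation": [0,0,0.002]},{"claw": 1,"linear": [0.01,0.2,0],"rotation": [0,0,0]}]}}

```text
time: 10.93
position: [0.5357, -0.054, 0.0647]
tool_rot: [1.138, 1.261, -1.144]
ft_force: [-6.7, 0.2, 6.2]
grip_width: 0.156
```

```bash
python3 st.py
```

```text
s 35.1 lat -2.3 z 0.0647 yaw -84.63 tilt y,z [-0.47 -0.22] f [-6.7  0.2  6.2] T [-0.07  1.42  0.07] g 0.155671938024814 10.9333
```

>>> {"name": "play_rows", "arguments": {"targets": [{"claw": 1,"linear": [0.01,0.2,-0.03],"rotation": [0,0,0]},{"claw": 1,"linear": [0.01,0.2,-0.03],"rotation": [0,0,0]},{"claw": 1,"linear": [0.01,0.2,-0.03],"rotation": [0,0,0]}]}}

```text
time: 11.18
position: [0.542, -0.0529, 0.0646]
tool_rot: [1.128, 1.277, -1.162]
ft_force: [-21.8, -1.8, 20.9]
grip_width: 0.151
```

```bash
python3 st.py
```

```text
s 41.4 lat -2.1 z 0.0646 yaw -84.74 tilt y,z [-1.78 -0.27] f [-21.8  -1.8  20.9] T [-0.49  4.7  -0.  ] g 0.15057113663668656 11.1833
```

>>> {"name": "play_rows", "arguments": {"targets": [{"claw": 1,"linear": [-0.02,0.15,-0.03],"rotation": [0,0,0.012]},{"claw": 1,"linear": [-0.01,0.2,-0.03],"rotation": [0,0,0.012]}]}}

```text
time: 11.35
position: [0.5428, -0.0527, 0.0645]
tool_rot: [1.139, 1.264, -1.15]
ft_force: [-21.0, -1.5, 19.8]
grip_width: 0.157
```

```bash
python3 st.py
```

```text
s 42.2 lat -2.2 z 0.0645 yaw -84.83 tilt y,z [-0.77 -0.29] f [-21.   -1.5  19.8] T [-0.44  4.49  0.04] g 0.15748427952588176 11.35
```

>>> {"name": "play_rows", "arguments": {"targets": [{"claw": 1,"linear": [-0.07,0.2,-0.03],"rotation": [0,0,0.01]},{"claw": 1,"linear": [-0.07,0.2,-0.03],"rotation": [0,0,0.01]}]}}

```text
time: 11.52
position: [0.5456, -0.0519, 0.0653]
tool_rot: [1.149, 1.253, -1.139]
ft_force: [-7.2, -1.1, -1.9]
grip_width: 0.154
```

```bash
python3 st.py
```

```text
s 45.1 lat -1.9 z 0.0653 yaw -84.92 tilt y,z [ 0.13 -0.33] f [-7.2 -1.1 -1.9] T [-0.29  1.74 -0.06] g 0.1539161329620383 11.5167
```

>>> {"name": "play_rows", "arguments": {"targets": [{"claw": 1,"linear": [-0.03,0.2,-0.03],"rotation": [0,0,0.003]},{"claw": 1,"linear": [-0.03,0.2,-0.03],"rotation": [0,0,0.003]}]}}

```text
time: 11.68
position: [0.5468, -0.0515, 0.0645]
tool_rot: [1.145, 1.259, -1.148]
ft_force: [-20.0, -2.7, 18.8]
grip_width: 0.155
```

```bash
python3 st.py
```

```text
s 46.3 lat -1.9 z 0.0645 yaw -85.02 tilt y,z [-0.45 -0.36] f [-20.   -2.7  18.8] T [-0.56  4.37  0.05] g 0.15491952001665776 11.6833
```

>>> {"name": "play_rows", "arguments": {"targets": [{"claw": 1,"linear": [-0.07,0.2,-0.04],"rotation": [-0.003,0,0.01]},{"claw": 1,"linear": [-0.06,0.2,-0.04],"rotation": [-0.002,0,0.008]},{"claw": 1,"linear": [-0.05,0.2,-0.04],"rotation": [0,0,0.006]}]}}

```text
time: 11.93
position: [0.5502, -0.0507, 0.0645]
tool_rot: [1.147, 1.253, -1.136]
ft_force: [-15.1, -3.1, 10.2]
grip_width: 0.152
```

```bash
python3 st.py
```

```text
s 49.7 lat -0.8 z 0.0645 yaw -84.74 tilt y,z [ 0.19 -0.33] f [-15.1  -3.1  10.2] T [-0.68  3.77 -0.03] g 0.15239991257296792 11.9333
```

>>> {"name": "play_rows", "arguments": {"targets": [{"claw": 1,"linear": [-0.06,0.2,0],"rotation": [0,0,0.005]},{"claw": 1,"linear": [-0.06,0.2,0],"rotation": [0,0,0.005]},{"claw": 1,"linear": [-0.05,0.2,0],"rotation": [0,0,0.005]},{"claw": 1,"linear": [-0.06,0.2,0],"rotation": [0,0,0.005]}]}}

```text
time: 12.27
position: [0.5517, -0.0509, 0.0646]
tool_rot: [1.146, 1.264, -1.145]
ft_force: [-9.1, 0.8, 2.6]
grip_width: 0.156
```

```bash
python3 st.py
```

```text
s 51.2 lat -1.3 z 0.0646 yaw -84.87 tilt y,z [-0.48 -0.56] f [-9.1  0.8  2.6] T [-0.2   2.3   0.04] g 0.15614696585090593 12.2667
```

>>> {"name": "play_rows", "arguments": {"targets": [{"claw": 1,"linear": [-0.07,0.3,-0.02],"rotation": [0,0,0.008]},{"claw": 1,"linear": [-0.07,0.3,-0.02],"rotation": [0,0.003,0.008]},{"claw": 1,"linear": [-0.07,0.25,-0.02],"rotation": [0,0,0.006]}]}}

```text
time: 12.52
position: [0.5613, -0.049, 0.0646]
tool_rot: [1.155, 1.262, -1.138]
ft_force: [-9.6, -1.6, 2.2]
grip_width: 0.152
```

```bash
python3 st.py
```

```text
s 61.0 lat -0.6 z 0.0646 yaw -84.96 tilt y,z [-0.04 -0.92] f [-9.6 -1.6  2.2] T [-0.46  2.22 -0.04] g 0.152449921558485 12.5167
```

>>> {"name": "play_rows", "arguments": {"targets": [{"claw": 1,"linear": [0,0,0],"rotation": [0,-0.008,0]},{"claw": 1,"linear": [0.01,0,0],"rotation": [0,-0.003,0]},{"claw": 1,"linear": [0.01,0,0],"rotation": [0,0,0]}]}}

```text
time: 12.77
position: [0.5615, -0.0493, 0.0646]
tool_rot: [1.142, 1.25, -1.148]
ft_force: [-4.8, -0.6, 5.0]
grip_width: 0.157
```

```bash
python3 st.py; python3 - <<'E'
from h import *
wsave('pics/w6.png'); a=cv2.imread('pics/w6.png')
sc=get_image('scene'); cv2.imwrite('pics/scene6.png',sc); tp=get_image('top'); cv2.imwrite('pics/top6.png',tp)
o=np.zeros((600,800,3),np.uint8); o[:250]=a[:250]
o[250:]=0
s=cv2.resize(sc[215:330,215:330],(350,350),interpolation=cv2.INTER_CUBIC); o[250:,:350]=s
t=cv2.resize(tp[115:235,245:355],(321,350),interpolation=cv2.INTER_CUBIC); o[250:,400:721]=t
cv2.imwrite('pics/f1.png',o)
E
python3 st.py
```

```text
s 61.2 lat -1.0 z 0.0646 yaw -85.02 tilt y,z [-0.19  0.1 ] f [-4.8 -0.6  5. ] T [-0.02  1.19 -0.03] g 0.15693197154245653 12.7667
[ 0.5615 -0.0493  0.0646] [ 1.142  1.25  -1.148]
s 61.2 lat -1.0 z 0.0646 yaw -85.03 tilt y,z [-0.17  0.07] f [-4.7  0.6  4.6] T [-0.05  1.24 -0.02] g 0.15673324773205008 12.9167
```

View pics/f1.png

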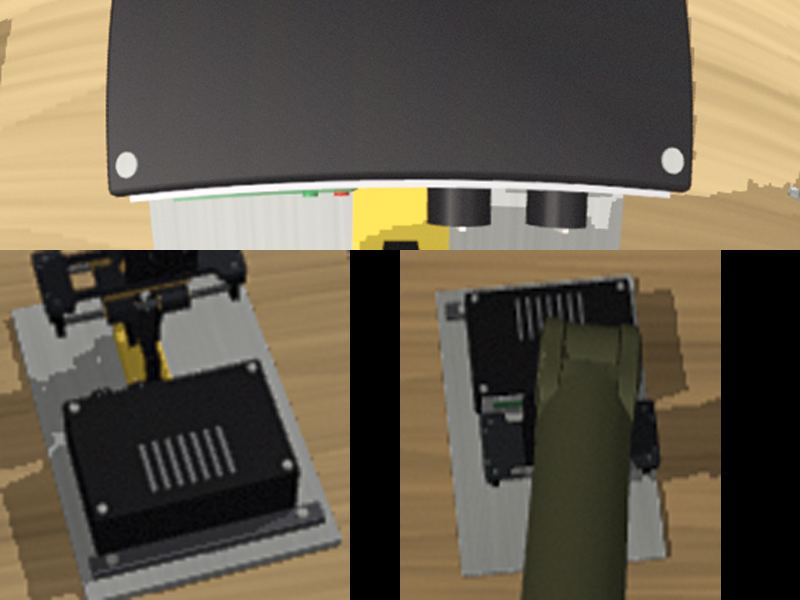

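```bash
python3 - <<'E'
from h import *
f='pics/w6.png'
for z in (.090,.094,.096,.098,.102):
    A=watz(f,109,188,z);B=watz(f,691,187,z);print(z,np.linalg.norm(A-B).round(4),((A+B)/2).round(4))
# reference from w5 width there was .1852 for .091 top with same method
E
python3 st.py
```

```text
0.09 0.1937 [ 0.6406 -0.0418  0.09  ]
0.094 0.188 [ 0.6407 -0.0418  0.094 ]
0.096 0.1851 [ 0.6408 -0.0417  0.096 ]
0.098 0.1822 [ 0.6408 -0.0417  0.098 ]
0.102 0.1765 [ 0.641  -0.0417  0.102 ]
s 61.2 lat -1.0 z 0.0646 yaw -85.03 tilt y,z [-0.17  0.07] f [-4.7  0.6  4.6] T [-0.05  1.24 -0.02] g 0.15673324773205008 12.9167
```

```bash
python3 -c "
from bench import *
print(close_job())"; python3 st.py
```

```text
the job is handed in; nothing more can be done
None
the job is handed in; nothing more can be done
```

The wedge is under the middle of the unit's front edge, still gripped, and I've handed the job in. I estimate both front feet are about 4.7 mm off the plate, inside your 2–7 mm range. I never measured the feet directly.

I lifted the wedge off the twin hook by its handle, drew it clear, laid it flat on the plate and pushed it in nose first. It took about 13 s of the 50 s allowed.

**Last checks:**
- **Wedge position:** the nose is 61 mm behind the front edge and 1 mm off its middle. The tool was within 0.2° of vertical and the height reading did not change over the last readings.
- **Foot clearance:** the 4.7 mm comes from the ramp geometry. First contact with the edge came at about 41 mm, exactly where the ramp predicts.
- **Forces:** the arm is pressing on the wedge with about 5 N both down and forward, and the handle is firmly gripped.
- **Left alone:** nothing I did went near the bin, red box or screwdriver. I did not measure their positions again at the end.

**Less certain:**
- **Height from the wrist picture:** it gave a front-edge rise of 1.6 to 5 mm, depending on how I scaled it. The low end would put the feet near 1.4 mm, just under the limit. I trust the ramp figure more.
- **Unit position:** the same picture put the unit's top front edge about 6 mm further back, against roughly 3.5 mm expected from the tilt alone. The difference is within camera accuracy plus the 1 mm of play at the strip.
- **Rear feet:** I saw the unit still against the stop strip, but did not measure the rear feet.

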